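Make up the four-crystal set in the presentation tray

ROBOT

A 6-joint arm with a two-finger parallel gripper is mounted at the origin on the work surface. World frame = base frame: x ahead of the robot, y to its left, z up, the work surface at z = 0. Lengths are in m, angles in rad, forces in N, time in s.
With the tool pointing down it reaches from about 0.35 to 0.875 m from the base axis. Payload 4.2 kg.
Tool frame: the origin (TCP) lies between the finger pads; the fingertips stand 11 mm ahead of it and the grasp point (between the pads) lies 8 mm behind it (bot.nose_length is the distance from the TCP to the fingertips, in m); x points along the fingers, y is the direction in which the jaws open and shut, and the axes are right-handed (so a half turn about x gives the same grasp; the last joint's range is limited). The gripper opens to 85 mm and grips with 20 to 120 N. Pads are 22 mm wide; open, the fingers measure 114 mm over their backs; the gripper's body (76 mm by 85 mm) begins 54 mm behind the grasp point. The pads swing forward as they close: fully open they stand 13 mm farther back than shut.
Start: joints at [-1.03, 0.385, 0.008, 0, -1.194, -0.259], TCP at [0.174, -0.6, 0.242] pointing down, gripper open.
Joint ranges: [-3.14, 3.14], [-1.21, 2.06], [-1.07, 1.41], [-3.16, 2.05], [-2.99, -0.16], [-3.1, 3.1]. Speed limits (rad/s): [2.79, 2.79, 3.14, 3.14, 3.14, 3.14].

INTERFACE

Orientations are given as a unit quaternion [w, x, y, z].
In Python, from plant import telemetry, viewer, bot gives the robot as it stands. The module is installed in compiled form; this text tells all that it offers.
- The arm moves only by the shell command python3 -m inch 'ROWS'. ROWS is JSON, a list that holds one entry, the list of rows, each a list of 7 numbers: the turn, a rotation vector about the tool's x, y, z in degrees, then the shift along the tool's x, y, z in mm, then the gripper's target within -1 to 1 (fully open at 1, half-way at 0, shut at -1). A call has 1 to 10 rows; each row is the pose to reach, as a shift and turn from the pose measured when the call began, along the tool's axes at that moment; what a row does not reach only later rows make up. A row lasts 1/8 s, in which the tool goes at most 62.5 mm and 10.7 degrees, less where a joint would pass 70% of its speed; a pose out of reach is approached as far as the arm can. A call with a gripper value outside its range is refused whole. The fingers move at their own pace and stop on an object; the grip force is fixed at half the most. Time passes only in rows, so rows that repeat a pose let the fingers close. It gives the time, the measured TCP pose, the force and the opening at its end, in the units of the state.
- telemetry.state(): the state, without advancing time (a new reading comes with each control period).
- viewer.capture(name): name is "side" or "top" or "wrist"; returns the picture (384x512x3 uint8, blue, green, red); there is no depth.
- viewer.get_calibration(name): a dict with "fx", "fy", "cx", "cy" (pixels), "k1" (the pictures are not rectified: a ray, as slopes to the right and down, at radius r is drawn at 1 + k1 r^2 times it, then the intrinsics apply), "extrinsics" (4x4, takes a point from camera to world coordinates). Camera axes: x right, y down, z forward; pixel columns grow to the right and rows downward; lengths in m; the calibration is good to about 2 mm. A picture is of the moment at which its call begins: read the wrist's pose just before it. get_calibration takes no time and is no camera call; for the wrist camera it gives the pose at the moment of the call.
- bot.hand_in(): hands the job in, once; it reports no verdict.
The state is a dict: "t": time; "joints": joint angles; "qvel": joint speeds; "joint_torque": joint torques, N m; "tcp_pos": TCP position; "tcp_rot": TCP orientation; "ft_force": force on the tool from outside, world axes, zero at the start; "moment": the same for the moment, N m; "gripper_width": finger opening in m.
Only numpy, scipy, OpenCV 4.12 (cv2) and the standard library are available. Lean on these libraries where they do the work, as an engineer would, in place of code of your own. Each camera call takes 0.05 s, during which the arm holds its last target. There are 200 camera calls.

TASK

Make up the four-crystal set: stand the purple, pink, green and orange crystals with pointed tips in the black four-cell tray, each upright in the middle of the liner of its own colour. The two crystals with round silver metal caps do not belong to the set: leave them standing where they are. Set the crystals down rather than dropping them, and knock none over.

Things in the scene. Friction and masses are not known exactly. Their poses are not given: they have to be found in the camera images.
- point_purple: loose purple crystal point, hexagonal upright prism 34 mm across its flats (39 mm across corners), straight sides up to 52 mm, then a six-sided pointed tip up to 74 mm, no metal on it; about 140 g; stands upright on the table at the start. Origin: centre of its underside; z along its axis to the tip. Its flat sides face 30, 90, 150 degrees and so on from its own x axis
- point_pink: loose pink crystal point, hexagonal upright prism 34 mm across its flats (39 mm across corners), straight sides up to 52 mm, then a six-sided pointed tip up to 74 mm, no metal on it; about 140 g; stands upright on the table at the start. Origin: centre of its underside; z along its axis to the tip. Its flat sides face 30, 90, 150 degrees and so on from its own x axis
- point_green: loose green crystal point, hexagonal upright prism 34 mm across its flats (39 mm across corners), straight sides up to 52 mm, then a six-sided pointed tip up to 74 mm, no metal on it; about 140 g; stands upright on the table at the start. Origin: centre of its underside; z along its axis to the tip. Its flat sides face 30, 90, 150 degrees and so on from its own x axis
- point_orange: loose orange crystal point, hexagonal upright prism 34 mm across its flats (39 mm across corners), straight sides up to 52 mm, then a six-sided pointed tip up to 74 mm, no metal on it; about 140 g; stands upright on the table at the start. Origin: centre of its underside; z along its axis to the tip. Its flat sides face 30, 90, 150 degrees and so on from its own x axis
- liner_purple: purple square liner 56 x 56 x 2 mm, fixed in the middle of one cell of the black tray. Origin: centre of its underside, 5 mm above the table (its top: 7 mm); sides along x and y. The tray is fixed, 166 x 166 mm, 16 mm high, walls 5 mm; its four 75 mm square cells lie 80 mm apart centre to centre, parallel to the liners; walls rise 9 mm above the liners
- liner_pink: pink square liner 56 x 56 x 2 mm, fixed in the middle of one cell of the black tray. Origin: centre of its underside, 5 mm above the table (its top: 7 mm); sides along x and y. The tray is fixed, 166 x 166 mm, 16 mm high, walls 5 mm; its four 75 mm square cells lie 80 mm apart centre to centre, parallel to the liners; walls rise 9 mm above the liners
- liner_green: green square liner 56 x 56 x 2 mm, fixed in the middle of one cell of the black tray. Origin: centre of its underside, 5 mm above the table (its top: 7 mm); sides along x and y. The tray is fixed, 166 x 166 mm, 16 mm high, walls 5 mm; its four 75 mm square cells lie 80 mm apart centre to centre, parallel to the liners; walls rise 9 mm above the liners
- liner_orange: orange square liner 56 x 56 x 2 mm, fixed in the middle of one cell of the black tray. Origin: centre of its underside, 5 mm above the table (its top: 7 mm); sides along x and y. The tray is fixed, 166 x 166 mm, 16 mm high, walls 5 mm; its four 75 mm square cells lie 80 mm apart centre to centre, parallel to the liners; walls rise 9 mm above the liners
- capped_purple: look-alike that does not belong: loose purple crystal, the same hexagonal upright prism 34 mm across its flats (39 mm across corners) of 52 mm, but with a round silver-grey metal cap 33 mm wide and a small metal bead on top instead of a pointed tip (74 mm high in all); about 140 g. Origin: centre of its underside, z up
- capped_green: look-alike that does not belong: loose green crystal, the same hexagonal upright prism 34 mm across its flats (39 mm across corners) of 52 mm, but with a round silver-grey metal cap 33 mm wide and a small metal bead on top instead of a pointed tip (74 mm high in all); about 140 g. Origin: centre of its underside, z up

How it is judged:
By the outcome, as a careful person would: the job done as asked, in the order asked, and still so for the second after the job is handed in, with the robot touching nothing.
It also fails if it takes over 88 s, if anything falls off the work surface, if the arm or the gripper's body presses on something with over 40 N, if the wrist force passes 120 N, or if a joint passes its speed limit or range.

## Working session

There is one attempt and no reset: what is moved stays moved. The work goes in short steps, Python scripts to look and compute and a shell command to move; the robot and the scene stay as the last step left them, time stands still between calls to the robot, and variables do not carry over. Pictures are saved under pics/ and viewed, about 12 in all and at most 16, crops included, and the job is handed in when it is done.

```bash
mkdir -p pics; python3 - <<'E'
from plant import telemetry, viewer, bot
import cv2,numpy as np
s=telemetry.state();print(s['t'],s['tcp_pos'],s['tcp_rot'],s['gripper_width'],bot.nose_length)
for n in("top","side"):
    cv2.imwrite(f"pics/{n}0.png",viewer.capture(n));c=viewer.get_calibration(n);print(n,{k:(np.round(v,4).tolist()) for k,v in c.items()})
E
```

```text
0.0 [ 0.17366416 -0.59980469  0.24120053] [ 0.69995747 -0.09847881  0.70025655  0.10001112] 0.08527939197057872 0.011
top {'fx': 498.9539, 'fy': 498.9539, 'cx': 252.759, 'cy': 186.8462, 'k1': -0.0628, 'extrinsics': [[-0.0013, -0.9917, 0.1285, 0.3886], [-0.9997, 0.0043, 0.0232, -0.011], [-0.0236, -0.1285, -0.9914, 1.1528], [0.0, 0.0, 0.0, 1.0]]}
side {'fx': 476.1653, 'fy': 476.1653, 'cx': 262.2161, 'cy': 185.8875, 'k1': -0.0459, 'extrinsics': [[-0.9395, -0.2259, 0.2574, 0.2336], [-0.3422, 0.59, -0.7313, 0.8168], [0.0133, -0.7752, -0.6316, 0.7494], [0.0, 0.0, 0.0, 1.0]]}
```

View pics/top0.png

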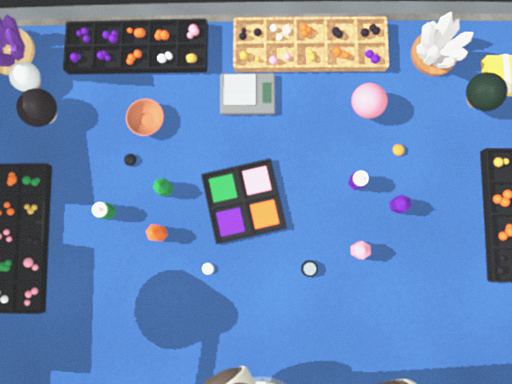

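View pics/side0.png

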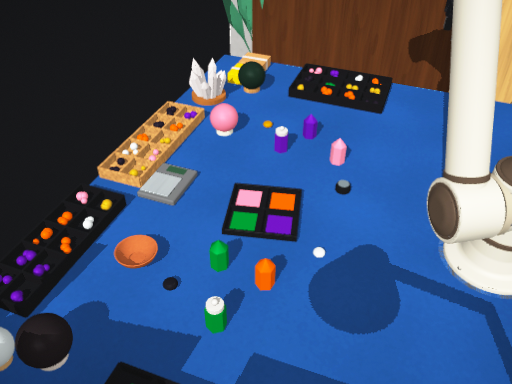

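```bash
cat > h.py <<'E'
import numpy as np,cv2
from scipy.optimize import minimize
from scipy.spatial.transform import Rotation as R
from plant import telemetry,viewer
def proj(c,P):
    E=np.array(c['extrinsics']);p=(np.asarray(P,float)-E[:3,3])@E[:3,:3]
    u=p[:,:2]/p[:,2:];u=u*(1+c['k1']*(u**2).sum(1,keepdims=True))
    return u*[c['fx'],c['fy']]+[c['cx'],c['cy']]
def ray(c,uv,z):
    E=np.array(c['extrinsics']);d=(np.array(uv,float)-[c['cx'],c['cy']])/[c['fx'],c['fy']];u=d.copy()
    for _ in range(8):u=d/(1+c['k1']*(u@u))
    v=E[:3,:3]@[*u,1];return E[:3,3]+v*(z-E[2,3])/v[2]
HUE={'purple':(133,150),'pink':(160,180),'green':(50,75),'orange':(5,16)}
def mask(im,col):
    h,s,v=[a.astype(int) for a in cv2.split(cv2.cvtColor(im,cv2.COLOR_BGR2HSV))]
    lo,hi=HUE[col];m=(h>=lo)&(h<=hi)&(s>(20 if col=='pink' else 120))&(v>60)
    if col=='pink':m|=(h<4)&(s>20)&(s<150)&(v>120)
    return m.astype(np.uint8)
def crystal(p,z0=0,sc=1):
    a=p[2]+np.arange(6)*np.pi/3;r=.017/np.cos(np.pi/6)
    ring=np.c_[p[0]+r*np.cos(a),p[1]+r*np.sin(a)]
    return np.vstack([np.c_[ring,np.full(6,z0)],np.c_[ring,np.full(6,z0+.052)],[[p[0],p[1],z0+.074]]])
def sil(c,pts,org,sh,k):
    m=np.zeros((sh[0]*k,sh[1]*k),np.uint8);q=(proj(c,pts)-org+.5)*k-.5
    hull=cv2.convexHull((q*16).round().astype(np.int32).reshape(-1,1,2))
    cv2.fillConvexPoly(m,hull,1,shift=4);return cv2.resize(m.astype(np.float32),(sh[1],sh[0]),interpolation=cv2.INTER_AREA)
def fit(views,p0,z0=0,k=6):
    # views: (calib, mask); silhouette mismatch in pixels
    V=[]
    for c,m in views:
        q=proj(c,crystal(p0,z0));lo=np.maximum(np.floor(q.min(0)).astype(int)-8,0);hi=np.minimum(np.ceil(q.max(0)).astype(int)+8,[512,384])
        V.append((c,m[lo[1]:hi[1],lo[0]:hi[0]].astype(np.float32),lo))
    f=lambda p:sum(np.abs(sil(c,crystal(p,z0),lo,m.shape,k)-m).sum()/m.sum() for c,m,lo in V)
    best=None
    for y in np.radians([0,15,30,45]):
        r=minimize(f,[p0[0],p0[1],y],method='Nelder-Mead',options=dict(initial_simplex=np.array([p0[0],p0[1],y])+np.array([[0,0,0],[.005,0,0],[0,.005,0],[0,0,.2]]),xatol=1e-4,fatol=1e-4))
        if best is None or r.fun<best.fun:best=r
    return best
E
python3 - <<'E'
from h import *
seedT={'green':(163,187),'orange':(156,233),'purple':(400,205),'pink':(361,250)}
lin={'green':(222,187),'pink':(257,180),'purple':(230,221),'orange':(264,214)}
im={n:cv2.imread(f'pics/{n}0.png') for n in('top','side')};C={n:viewer.get_calibration(n) for n in im}
L={}
for k,s in lin.items():
    for n in im:
        h=cv2.cvtColor(im['top'],cv2.COLOR_BGR2HSV)[s[1],s[0]]
    m=mask(im['top'],k);_,lab,st,ce=cv2.connectedComponentsWithStats(m,connectivity=4)
    l=lab[s[1],s[0]];c=ray(C['top'],ce[l],.007);L[k]=c;print('liner',k,h,st[l,4],c.round(4), 'sidepx',proj(C['side'],[c]).round(0))
for k,s in seedT.items():
    p=ray(C['top'],s,.045)
    ms=[]
    for n in im:
        m=mask(im[n],k);q=proj(C[n],crystal([*p[:2],0])).mean(0).round().astype(int)
        _,lab=cv2.connectedComponents(m);w=lab[q[1]-6:q[1]+7,q[0]-6:q[0]+7];l=np.bincount(w[w>0]).argmax() if w.any() else -1
        ms.append((C[n],(lab==l).astype(np.uint8)))
    r=fit(ms,[*p[:2],0])
    rt=fit(ms[:1],[*p[:2],0]);rs=fit(ms[1:],[*p[:2],0])
    for t,x in(('both',r),('top',rt),('side',rs)):print(k,t,x.x[:2].round(4),np.degrees(x.x[2]).round(0)%60,round(x.fun,3),[int(m.sum()) for _,m in ms])
for n,uv in(('capP',(361,178)),('capG',(99,210))):print(n,ray(C['top'],uv,.062).round(3))
s=telemetry.state();print(R.from_quat(s['tcp_rot'],scalar_first=True).as_matrix().round(3))
c=viewer.get_calibration('wrist');print({k:np.round(v,4).tolist() for k,v in c.items()})
E
```

```text
liner green [ 69 149 222] 615 [0.5353 0.0861 0.007 ] sidepx [[243. 219.]]
liner pink [155  11 247] 194126 [0.525  0.0087 0.007 ] sidepx [[259. 200.]]
liner purple [138 165 239] 653 [0.457  0.0686 0.007 ] sidepx [[278. 223.]]
liner orange [ 18 150 247] 194158 [0.5244 0.0088 0.007 ] sidepx [[259. 200.]]
green both [0.5345 0.2216] 52.0 0.33 [227, 464]
green top [0.5351 0.2204] 57.0 0.213 [227, 464]
green side [0.5334 0.2235] 50.0 0.091 [227, 464]
orange both [0.4305 0.2347] 19.0 0.42 [204, 539]
orange top [0.431  0.2332] 23.0 0.352 [204, 539]
orange side [0.4302 0.2355] 21.0 0.045 [204, 539]
purple both [ 0.4932 -0.3166] 49.0 0.356 [253, 259]
purple top [ 0.4942 -0.3172] 54.0 0.203 [253, 259]
purple side [ 0.4922 -0.314 ] 48.0 0.131 [253, 259]
pink both [ 0.391  -0.2248] 3.0 0.566 [204, 327]
pink top [ 0.3916 -0.225 ] 2.0 0.435 [204, 327]
pink side [ 0.3895 -0.2224] 8.0 0.07 [204, 327]
capP [ 0.549 -0.224  0.062]
capG [0.48  0.356 0.062]
[[-0.001 -0.278  0.961]
 [ 0.002  0.961  0.278]
 [-1.     0.002 -0.   ]]
{'fx': 271.5923, 'fy': 271.5923, 'cx': 252.2805, 'cy': 196.4941, 'k1': -0.0461, 'extrinsics': [[-0.2784, 0.924, 0.2623, 0.1071], [0.9605, 0.2672, 0.0779, -0.6201], [0.0019, 0.2736, -0.9618, 0.3725], [0.0, 0.0, 0.0, 1.0]]}
```

```bash
cat >> h.py <<'E'
def go(x,y,z,jaw,s=None):
    """shift/turn in tool axes from present pose to TCP (x,y,z), jaws along yaw jaw deg (mod 180)"""
    s=s or telemetry.state();A=R.from_quat(s['tcp_rot'],scalar_first=True);best=None
    for j in(jaw,jaw+180):
        a=np.radians(j);Y=np.array([np.cos(a),np.sin(a),0]);X=np.array([0,0,-1.])
        rv=np.degrees((A.inv()*R.from_matrix(np.c_[X,Y,np.cross(X,Y)])).as_rotvec())
        if best is None or np.linalg.norm(rv)<np.linalg.norm(best):best=rv
    return best.round(1).tolist()+(1000*A.inv().apply(np.array([x,y,z])-s['tcp_pos'])).round(1).tolist()
def where():
    s=telemetry.state();Y=R.from_quat(s['tcp_rot'],scalar_first=True).as_matrix()
    print('t',round(s['t'],2),'tcp',s['tcp_pos'].round(4),'jaw',np.degrees(np.arctan2(Y[1,1],Y[0,1])).round(1),'xaxis',Y[:,0].round(3),'F',np.round(s['ft_force'],1),'w',round(s['gripper_width'],4),'q6',round(s['joints'][5],2))
    return s
E
python3 - <<'E'
from h import *
im={n:cv2.imread(f'pics/{n}0.png') for n in('top','side')}
g=np.array([.5353,.0861]);e1=np.array([-.976,-.218])*.08;e2=np.array([.218,-.976])*.08
for n in im:
    c=viewer.get_calibration(n);ff=cv2.cvtColor(im[n],cv2.COLOR_BGR2HSV)
    for k,p in dict(green=g,purple=g+e1,pink=g+e2,orange=g+e1+e2).items():
        q=proj(c,[[*p,.007]])[0].round().astype(int);col=im[n][q[1],q[0]].astype(int)
        m=(np.abs(im[n].astype(int)-col).sum(2)<110).astype(np.uint8);_,lab,st,ce=cv2.connectedComponentsWithStats(m,connectivity=4)
        l=lab[q[1],q[0]];cn,_=cv2.findContours((lab==l).astype(np.uint8),0,2);mr=cv2.minAreaRect(cn[0])
        poly=np.array([ray(c,v[0],.007)[:2] for v in cv2.convexHull(cn[0])])
        M=cv2.moments((poly*1e4).astype(np.float32).reshape(-1,1,2))
        print(n,k,st[l,4],(np.array([M['m10'],M['m01']])/M['m00']/1e4).round(4),'pred',p.round(4))
print(go(.4935,-.3155,.15,80))
E
```

```text
top green 583 [0.5357 0.086 ] pred [0.5353 0.0861]
top purple 607 [0.4571 0.0683] pred [0.4572 0.0687]
top pink 592 [0.5531 0.0073] pred [0.5527 0.008 ]
top orange 633 [ 0.4746 -0.0102] pred [ 0.4747 -0.0094]
side green 454 [0.5337 0.0888] pred [0.5353 0.0861]
side purple 427 [0.4552 0.0712] pred [0.4572 0.0687]
side pink 348 [0.5509 0.0105] pred [0.5527 0.008 ]
side orange 383 [ 0.4725 -0.0068] pred [ 0.4747 -0.0094]
[26.1, -0.0, -0.1, 91.7, 184.1, 386.3]
```

```bash
python3 -m inch '[[[9,0,0,20,30,62,0.6],[18,0,0,40,60,124,0.6],[26,0,0,60,90,186,0.6],[26,0,0,80,120,248,0.6],[26,0,0,91,150,310,0.6],[26,0,0,91,184,386,0.6],[26,0,0,91,184,386,0.6],[26,0,0,91,184,386,0.6],[26,0,0,91,184,386,0.6],[26,0,0,91,184,386,0.6]]]' | head -c 600; cat >> h.py <<'E'
def look(name,col,p,z0=0):
    s=where();c=viewer.get_calibration('wrist');im=viewer.capture('wrist');cv2.imwrite(f'pics/{name}.png',im)
    q=proj(c,crystal([*p,0],z0)).mean(0).round().astype(int);m=mask(im,col);_,lab=cv2.connectedComponents(m)
    w=lab[q[1]-15:q[1]+16,q[0]-15:q[0]+16];l=np.bincount(w[w>0]).argmax();m=(lab==l).astype(np.uint8)
    r=fit([(c,m)],[*p,0],z0,k=3);print('px',q,'fit',r.x[:2].round(4),'yaw',np.degrees(r.x[2]).round(1)%60,'err',round(r.fun,3),'n',m.sum());return r.x
E
python3 - <<'E'
from h import *
look('w1','purple',(.4932,-.3156))
E
```

```text
t: 1.35
tcp_pos: [0.4923, -0.3164, 0.1506]
tcp_rot: [0.704, 0.062, 0.705, -0.061]
ft_force: [0.2, -0.1, 0.0]
gripper_width: 0.0679
t 1.35 tcp [ 0.4923 -0.3164  0.1506] jaw 80.0 xaxis [-0.001  0.002 -1.   ] F [ 0.2 -0.1  0. ] w 0.0679 q6 -1.45
px [254 196] fit [ 0.4936 -0.3164] yaw 8.7 err 0.044 n 1547
```

View pics/w1.png

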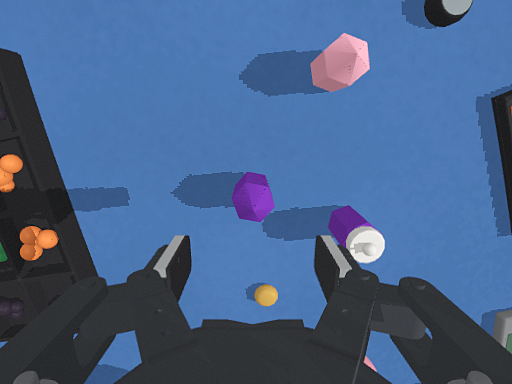

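```bash
python3 - <<'E'
from h import *
c=viewer.get_calibration('wrist');im=cv2.imread('pics/w1.png')
m=mask(im,'purple');_,lab=cv2.connectedComponents(m);m=(lab==lab[196,254]).astype(np.float32)[140:250,200:310]
for y in range(0,60,6):
    f=lambda p:np.abs(sil(c,crystal([p[0],p[1],np.radians(y)]),np.array([200,140]),m.shape,4)-m).sum()/m.sum()
    r=minimize(f,[.4936,-.3164],method='Nelder-Mead',options=dict(initial_simplex=[[.4936,-.3164],[.4966,-.3164],[.4936,-.3134]]));print(y,r.x.round(4),round(r.fun,3))
cv2.imwrite('pics/w1c.png',cv2.resize(im[150:240,210:300],None,fx=5,fy=5,interpolation=cv2.INTER_NEAREST))
E
```

```text
0 [ 0.4937 -0.3167] 0.072
6 [ 0.4936 -0.3167] 0.044
12 [ 0.4936 -0.3169] 0.047
18 [ 0.4936 -0.317 ] 0.073
24 [ 0.4937 -0.3174] 0.096
30 [ 0.4935 -0.3178] 0.118
36 [ 0.4937 -0.3178] 0.132
42 [ 0.4936 -0.3177] 0.129
48 [ 0.4935 -0.3174] 0.119
54 [ 0.4936 -0.3171] 0.098
```

View pics/w1c.png

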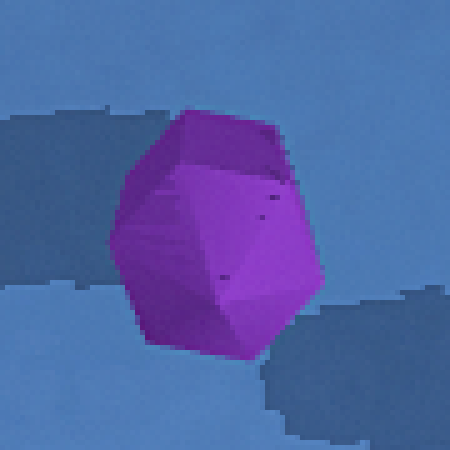

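```bash
python3 - <<'E'
from h import *
print(go(.4936,-.3163,.024,98.5))
E
```

```text
[-18.5, -0.1, -0.1, 126.7, 0.3, 1.4]
```

```bash
python3 -m inch '[[[-10,0,0,15,0,1,0.6],[-18.5,0,0,40,0,1.4,0.6],[-18.5,0,0,80,0,1.4,0.6],[-18.5,0,0,110,0,1.4,0.6],[-18.5,0,0,126.5,0.3,1.4,0.6],[-18.5,0,0,126.5,0.3,1.4,0.6],[-18.5,0,0,126.5,0.3,1.4,-1],[-18.5,0,0,126.5,0.3,1.4,-1],[-18.5,0,0,126.5,0.3,1.4,-1],[-18.5,0,0,126.5,0.3,1.4,-1]]]' | head -c 600;  python3 - <<'E'
from h import *
where()
E
```

```text
t: 2.65
tcp_pos: [0.4947, -0.3166, 0.0257]
tcp_rot: [0.706, -0.053, 0.704, 0.053]
ft_force: [-0.1, -0.8, 7.0]
gripper_width: 0.0332
t 2.65 tcp [ 0.4947 -0.3166  0.0257] jaw 98.6 xaxis [ 0.002  0.001 -1.   ] F [-0.1 -0.8  7. ] w 0.0332 q6 -1.13
```

```bash
python3 -m inch '[[[0,0,0,-30,0,0,-1],[0,0,0,-80,0,0,-1],[0,0,0,-110,0,0,-1],[0,0,0,-125,0,0,-1],[0,0,0,-125,0,0,-1]]]' | head -c 600;  python3 - <<'E'
from h import *
where();print(go(.4455,.0,.15,98.5))
E
```

```text
t: 3.28
tcp_pos: [0.4944, -0.3165, 0.1509]
tcp_rot: [0.706, -0.052, 0.704, 0.053]
ft_force: [-0.1, 0.1, -1.7]
gripper_width: 0.0334
t 3.27 tcp [ 0.4944 -0.3165  0.1509] jaw 98.6 xaxis [ 0.003  0.001 -1.   ] F [-0.1  0.1 -1.7] w 0.0334 q6 -1.13
[0.1, 0.2, -0.0, 1.0, 320.3, -1.3]
```

```bash
python3 -m inch '[[[0,0,0,0,60,0,-1],[0,0,0,0,120,0,-1],[0,0,0,0,180,0,-1],[0,0,0,0,230,0,-1],[0,0,0,0,270,10,-1],[0,0,0,0,270,10,-1],[0,0,0,0,270,10,-1],[0,0,0,0,270,10,-1]]]' | head -c 600;  cat >>h.py <<'E'
def liners(name,g=(.5347,.0874,12.6)):
    s=where();c=viewer.get_calibration('wrist');im=viewer.capture('wrist');cv2.imwrite(f'pics/{name}.png',im)
    e=lambda a:np.array([np.cos(np.radians(a)),np.sin(np.radians(a))])
    out={}
    for k,o in dict(green=(0,0),purple=(-1,0),pink=(0,-1),orange=(-1,-1)).items():
        p=np.array(g[:2])+.08*(o[0]*e(g[2])+o[1]*e(g[2]+90));q=proj(c,[[*p,.007]])[0].round().astype(int)
        if not(0<=q[0]<512 and 0<=q[1]<384):print(k,'out',q);continue
        col=np.median(im[max(q[1]-4,0):q[1]+5,max(q[0]-4,0):q[0]+5].reshape(-1,3),0)
        m=(np.abs(im.astype(int)-col).sum(2)<110).astype(np.uint8);_,lab,st,ce=cv2.connectedComponentsWithStats(m,connectivity=4);l=lab[q[1],q[0]]
        cn,_=cv2.findContours((lab==l).astype(np.uint8),0,2);poly=np.array([ray(c,v[0],.007)[:2] for v in cv2.convexHull(cn[0])])
        mr=cv2.minAreaRect((poly*1000).astype(np.float32));M=cv2.moments((poly*1e4).astype(np.float32).reshape(-1,1,2))
        print(k,q,'box',st[l,:4],'centre',(np.array([M['m10'],M['m01']])/M['m00']/1e4).round(4),'size',np.round(mr[1],1),round(mr[2],1))
E
python3 - <<'E'
from h import *
liners('w2')
E
```

```text
t: 4.28
tcp_pos: [0.4636, -0.0489, 0.1503]
tcp_rot: [0.705, -0.052, 0.705, 0.052]
ft_force: [-0.0, 0.1, -1.6]
gripper_width: 0.0332
t 4.28 tcp [ 0.4636 -0.0489  0.1503] jaw 98.5 xaxis [ 0.001  0.001 -1.   ] F [-0.   0.1 -1.6] w 0.0332 q6 -1.67
green [361 265] box [336 241  51  37] centre [0.5278 0.0856] size [46.9 56.3] 11.8
purple [365 198] box [337 170  55  55] centre [0.456  0.0685] size [56.4 56.4] 12.6
pink [292 270] box [  0 153 512 231] centre [0.6198 0.0024] size [325.  734.2] 8.4
orange [290 203] box [261 176  54  52] centre [ 0.4714 -0.0084] size [56.  55.4] 12.1
```

View pics/w2.png

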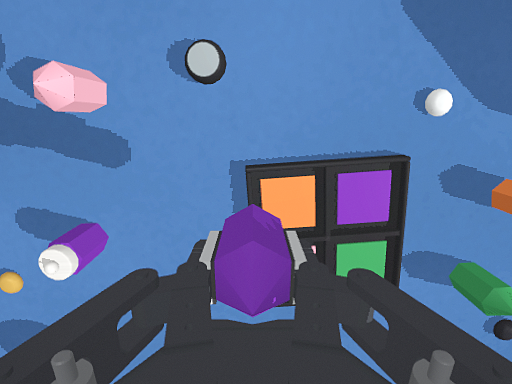

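```bash
cat >>h.py <<'E'
def held(name,col,zg):
    """held crystal: axis offset from TCP in tool axes (mm); zg = TCP z at grasp"""
    s=telemetry.state();x=look(name,col,s['tcp_pos'][:2],s['tcp_pos'][2]-zg)
    A=R.from_quat(s['tcp_rot'],scalar_first=True);d=np.array([*(x[:2]-s['tcp_pos'][:2]),0]);print('offset world mm',(1000*d).round(1),'tool',(1000*A.inv().apply(d)).round(1));return d
E
python3 - <<'E'
from h import *
d=held('w3','purple',.0257)
print(go(.456-d[0],.069-d[1],.1,98.5)); print(go(.457,.069,.1,98.5))
E
```

```text
t 4.33 tcp [ 0.4638 -0.049   0.1505] jaw 98.5 xaxis [ 0.001  0.001 -1.   ] F [-0.4 -0.3 -2.4] w 0.0334 q6 -1.67
px [254 263] fit [ 0.4627 -0.0497] yaw 8.5 err 0.029 n 6744
offset world mm [-1.1 -0.7  0. ] tool [-0.  -0.5 -1.2]
[-0.0, 0.1, -0.0, 50.7, 118.3, 10.6]
[-0.0, 0.1, -0.0, 50.7, 117.7, 10.4]
```

```bash
python3 -m inch '[[[0,0,0,0,60,5,-1],[0,0,0,0,118,10.6,-1],[0,0,0,20,118,10.6,-1],[0,0,0,70,118,10.6,-1],[0,0,0,100,118,10.6,-1],[0,0,0,110,118,10.6,-1],[0,0,0,115,118,10.6,-1],[0,0,0,117,118,10.6,-1],[0,0,0,117,118,10.6,-1],[0,0,0,117,118,10.6,-1]]]' | head -c 600;  python3 - <<'E'
from h import *
where();held('w4','purple',.0257);print(go(.4571,.0695,.033,98.5))
E
```

```text
t: 5.62
tcp_pos: [0.4577, 0.0696, 0.0344]
tcp_rot: [0.706, -0.052, 0.704, 0.053]
ft_force: [-0.4, 0.6, -0.9]
gripper_width: 0.0337
t 5.62 tcp [0.4577 0.0696 0.0344] jaw 98.5 xaxis [ 0.003  0.001 -1.   ] F [-0.4  0.6 -0.9] w 0.0337 q6 -1.93
t 5.62 tcp [0.4577 0.0696 0.0344] jaw 98.5 xaxis [ 0.003  0.001 -1.   ] F [-0.4  0.6 -0.9] w 0.0337 q6 -1.93
px [254 263] fit [0.456  0.0688] yaw 9.4 err 0.232 n 9586
offset world mm [-1.7 -0.9  0. ] tool [-0.  -0.6 -1.8]
[-0.0, 0.2, -0.0, 1.3, -0.0, -0.5]
```

Lower the last ~1.5 mm, release partly, rise.

```bash
python3 -m inch '[[[0,0,0,1,0,0,-1],[0,0,0,1.5,0,0,-1],[0,0,0,1.5,0,0,0.1],[0,0,0,1.5,0,0,0.2],[0,0,0,1.5,0,0,0.2],[0,0,0,-30,0,0,0.2],[0,0,0,-70,0,0,0.2],[0,0,0,-115,0,0,0.2],[0,0,0,-115,0,0,0.2]]]' | head -c 600;  python3 - <<'E'
from h import *
look('w5','purple',(.456,.069),.007)
liners('w6')
print(go(.3905,-.224,.15,93))
E
```

```text
t: 6.8
tcp_pos: [0.4594, 0.0704, 0.1529]
tcp_rot: [0.709, -0.051, 0.701, 0.054]
ft_force: [-0.6, 0.2, -0.3]
gripper_width: 0.0512
t 6.8 tcp [0.4594 0.0704 0.1529] jaw 98.5 xaxis [ 0.011  0.005 -1.   ] F [-0.6  0.2 -0.3] w 0.0512 q6 -1.93
px [252 191] fit [0.4545 0.0706] yaw 9.8 err 0.442 n 3064
t 6.85 tcp [0.4579 0.0699 0.1508] jaw 98.5 xaxis [ 0.007  0.003 -1.   ] F [-1.   0.1 -0.4] w 0.0516 q6 -1.93
green [258 255] box [230 231  54  48] centre [0.5345 0.0866] size [56.5 56.1] 12.8
purple [253 186] box [223 157  58  66] centre [0.4591 0.0696] size [68.5 56.3] 12.6
pink [188 260] box [177 233  25  40] centre [0.5423 0.0091] size [16.3 53.3] 78.1
orange [177 192] box [145 163  61  55] centre [ 0.4736 -0.0095] size [56.1 56.4] 12.9
[5.4, 0.2, -0.1, -1.4, -280.5, -108.8]
```

View pics/w6.png

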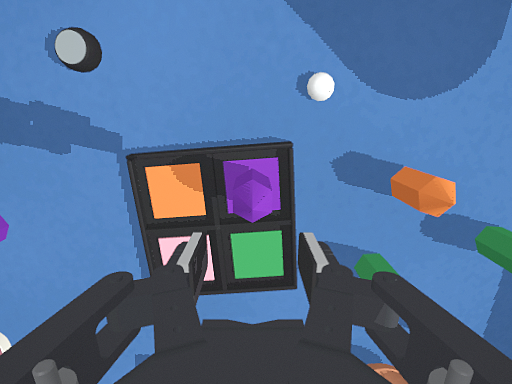

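```bash
python3 -m inch '[[[0,0,0,0,-58,-20,0.6],[0,0,0,0,-116,-40,0.6],[0,0,0,0,-174,-60,0.6],[0,0,0,0,-232,-85,0.6],[0,0,0,0,-280.5,-108.8,0.6],[0,0,0,0,-280.5,-108.8,0.6],[0,0,0,0,-280.5,-108.8,0.6],[0,0,0,0,-280.5,-108.8,0.6]]]' | head -c 600;  python3 - <<'E'
from h import *
x=look('w7','pink',(.3905,-.224))
print(go(x[0],x[1],.024,np.degrees(x[2])%60+90))
E
```

```text
t: 7.9
tcp_pos: [0.3906, -0.223, 0.1481]
tcp_rot: [0.706, -0.052, 0.704, 0.053]
ft_force: [-0.0, 0.4, -0.8]
gripper_width: 0.0683
t 7.9 tcp [ 0.3906 -0.223   0.1481] jaw 98.5 xaxis [ 0.002  0.002 -1.   ] F [-0.   0.4 -0.8] w 0.0683 q6 -1.26
px [252 195] fit [ 0.3909 -0.224 ] yaw 0.7000000000000028 err 0.03 n 1611
[7.8, 0.2, -0.1, 124.3, -1.2, -0.5]
```

```bash
python3 -m inch '[[[8,0,0,20,-1,-0.5,0.6],[8,0,0,60,-1,-0.5,0.6],[8,0,0,100,-1,-0.5,0.6],[8,0,0,124,-1.2,-0.5,0.6],[8,0,0,124,-1.2,-0.5,0.6],[8,0,0,124,-1.2,-0.5,0.6],[8,0,0,124,-1.2,-0.5,-1],[8,0,0,124,-1.2,-0.5,-1],[8,0,0,124,-1.2,-0.5,-1],[8,0,0,124,-1.2,-0.5,-1]]]' | head -c 600;  python3 - <<'E'
from h import *
where()
E
```

```text
t: 9.2
tcp_pos: [0.3916, -0.2241, 0.0254]
tcp_rot: [0.709, -0.003, 0.705, 0.004]
ft_force: [-0.1, 2.7, 7.1]
gripper_width: 0.0332
t 9.2 tcp [ 0.3916 -0.2241  0.0254] jaw 90.6 xaxis [ 0.005  0.002 -1.   ] F [-0.1  2.7  7.1] w 0.0332 q6 -1.4
```

```bash
python3 -m inch '[[[0,0,0,-30,0,0,-1],[0,0,0,-80,0,0,-1],[0,0,0,-125,0,0,-1],[0,0,0,-125,50,30,-1],[0,0,0,-125,100,65,-1],[0,0,0,-125,150,100,-1],[0,0,0,-125,200,135,-1],[0,0,0,-125,230,160,-1],[0,0,0,-125,230,160,-1],[0,0,0,-125,230,160,-1]]]' | head -c 600;  python3 - <<'E'
from h import *
d=held('w8','pink',.0254);print(go(.552-d[0],.0085-d[1],.0335,90.6))
liners('w9')
E
```

```text
t: 10.45
tcp_pos: [0.5476, 0.007, 0.1509]
tcp_rot: [0.708, -0.003, 0.706, 0.004]
ft_force: [-0.5, -0.7, -0.6]
gripper_width: 0.0336
t 10.45 tcp [0.5476 0.007  0.1509] jaw 90.6 xaxis [ 0.003  0.002 -1.   ] F [-0.5 -0.7 -0.6] w 0.0336 q6 -1.87
px [254 263] fit [0.5464 0.0063] yaw 1.2000000000000028 err 0.113 n 9416
offset world mm [-1.2 -0.7  0. ] tool [-0.  -0.7 -1.2]
[-0.1, 0.2, -0.1, 117.7, 2.3, 5.3]
t 10.5 tcp [0.5475 0.0066 0.1511] jaw 90.5 xaxis [ 0.003  0.002 -1.   ] F [-0.4 -0.3 -2.2] w 0.0332 q6 -1.87
green [331 177] box [299 145  61  62] centre [0.5346 0.0863] size [56.5 56.2] 12.9
purple [320  97] box [284  66  66  67] centre [0.4574 0.0667] size [57.2 57.1] 12.5
pink [255 192] box [222 161  63  81] centre [0.5597 0.0117] size [89.3 55.9] 12.7
orange [238 115] box [202  79  69  70] centre [ 0.4739 -0.0096] size [56.  56.1] 12.5
```

```bash
python3 -m inch '[[[0,0,0,10,2,5,-1],[0,0,0,60,2,5.2,-1],[0,0,0,100,2,5.2,-1],[0,0,0,110,2,5.2,-1],[0,0,0,115,2,5.2,-1],[0,0,0,117,2,5.2,-1],[0,0,0,118,2,5.2,-1],[0,0,0,118.5,2,5.2,-1],[0,0,0,118.5,2,5.2,-1]]]' | head -c 600;  python3 - <<'E'
from h import *
where()
E
```

```text
t: 11.68
tcp_pos: [0.5535, 0.0088, 0.0333]
tcp_rot: [0.709, -0.002, 0.705, 0.004]
ft_force: [-0.5, -0.4, -2.1]
gripper_width: 0.0334
t 11.68 tcp [0.5535 0.0088 0.0333] jaw 90.5 xaxis [ 0.005  0.002 -1.   ] F [-0.5 -0.4 -2.1] w 0.0334 q6 -1.87
```

```bash
python3 -m inch '[[[0,0,0,1,0,0,-1],[0,0,0,1.3,0,0,-1],[0,0,0,1.3,0,0,0.1],[0,0,0,1.3,0,0,0.2],[0,0,0,1.3,0,0,0.2],[0,0,0,-30,0,0,0.2],[0,0,0,-70,0,0,0.2],[0,0,0,-115,0,0,0.2],[0,0,0,-115,0,0,0.2]]]' | head -c 600;  python3 - <<'E'
from h import *
look('w10','pink',(.552,.0083),.007)
print(go(.5343,.222,.15,85))
E
```

```text
t: 12.8
tcp_pos: [0.5554, 0.009, 0.1525]
tcp_rot: [0.712, -0.002, 0.702, 0.005]
ft_force: [-0.1, 0.8, -0.2]
gripper_width: 0.0512
t 12.8 tcp [0.5554 0.009  0.1525] jaw 90.6 xaxis [ 0.014  0.004 -1.   ] F [-0.1  0.8 -0.2] w 0.0512 q6 -1.87
px [252 191] fit [0.5518 0.008 ] yaw 59.8 err 0.429 n 3137
[5.5, 0.5, -0.2, 0.7, 213.3, -17.5]
```

```bash
python3 -m inch '[[[5,0.5,0,0,55,-5,0.6],[5,0.5,0,0,110,-10,0.6],[5,0.5,0,0,165,-15,0.6],[5,0.5,0,0,213,-17.5,0.6],[5,0.5,0,0,213,-17.5,0.6],[5,0.5,0,0,213,-17.5,0.6],[5,0.5,0,0,213,-17.5,0.6]]]' | head -c 600;  python3 - <<'E'
from h import *
x=look('w11','green',(.5343,.222))
print(go(x[0],x[1],.024,np.degrees(x[2])%60+30))
E
```

```text
t: 13.72
tcp_pos: [0.5341, 0.2204, 0.15]
tcp_rot: [0.706, 0.029, 0.707, -0.027]
ft_force: [-0.6, 0.3, -0.4]
gripper_width: 0.0684
t 13.72 tcp [0.5341 0.2204 0.15  ] jaw 85.4 xaxis [-0.001  0.003 -1.   ] F [-0.6  0.3 -0.4] w 0.0684 q6 -2.32
px [254 195] fit [0.5344 0.2215] yaw 41.8 err 0.047 n 1541
[13.6, -0.1, -0.2, 126.3, 0.8, 0.2]
```

View pics/w11.png

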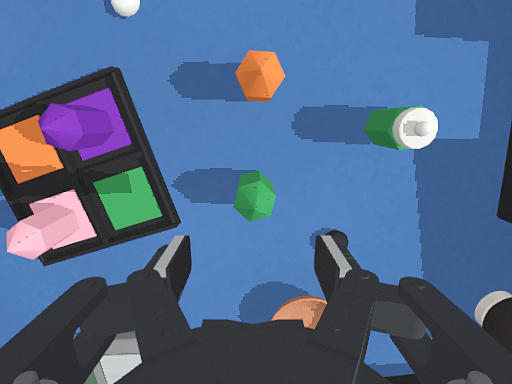

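```bash
python3 -m inch '[[[10,0,0,10,0.8,0,0.5],[13,0,0,50,0.8,0,0.5],[13,0,0,100,0.8,0,0.5],[13,0,0,126,0.8,0,0.5],[13,0,0,126,0.8,0,0.5],[13,0,0,126,0.8,0,0.5],[13,0,0,126,0.8,0,-1],[13,0,0,126,0.8,0,-1],[13,0,0,126,0.8,0,-1],[13,0,0,126,0.8,0,-1]]]' | head -c 600;  python3 - <<'E'
from h import *
where();print(go(.5355,.0866,.15,72.4))
E
```

```text
t: 15.02
tcp_pos: [0.5351, 0.2221, 0.0259]
tcp_rot: [0.699, 0.109, 0.699, -0.106]
ft_force: [-1.1, -0.9, 6.6]
gripper_width: 0.0332
t 15.03 tcp [0.5351 0.2221 0.0259] jaw 72.5 xaxis [ 0.001  0.004 -1.   ] F [-1.1 -0.9  6.6] w 0.0332 q6 -2.55
[0.1, 0.0, -0.3, -124.7, -128.5, 41.3]
```

```bash
python3 -m inch '[[[0,0,0,-30,0,0,-1],[0,0,0,-80,0,0,-1],[0,0,0,-125,0,0,-1],[0,0,0,-125,-50,15,-1],[0,0,0,-125,-100,30,-1],[0,0,0,-125,-128.5,41,-1],[0,0,0,-125,-128.5,41,-1],[0,0,0,-125,-128.5,41,-1],[0,0,0,-125,-128.5,41,-1]]]' | head -c 600;  python3 - <<'E'
from h import *
d=held('w12','green',.0259);print(go(.5346-d[0],.0865-d[1],.034,72.4))
liners('w13')
E
```

```text
t: 16.15
tcp_pos: [0.5353, 0.0875, 0.1502]
tcp_rot: [0.699, 0.109, 0.699, -0.106]
ft_force: [0.4, 0.8, -0.6]
gripper_width: 0.0334
t 16.15 tcp [0.5353 0.0875 0.1502] jaw 72.5 xaxis [ 0.001  0.004 -1.   ] F [ 0.4  0.8 -0.6] w 0.0334 q6 -2.33
px [254 262] fit [0.5341 0.087 ] yaw 42.1 err 0.1 n 9318
offset world mm [-1.1 -0.5  0. ] tool [-0.  -0.8 -0.9]
[0.1, 0.0, -0.3, 116.2, -0.9, 0.6]
t 16.2 tcp [0.5353 0.0876 0.1502] jaw 72.5 xaxis [ 0.001  0.004 -1.   ] F [ 0.3  0.1 -0.8] w 0.0338 q6 -2.33
green [252 188] box [215 152  75 163] centre [0.5906 0.0665] size [ 83.2 194.5] 70.3
purple [211 119] box [172  78  77  81] centre [0.4565 0.0692] size [56.  56.3] 12.7
pink [188 224] box [152 193  70  76] centre [0.5632 0.0028] size [75.6 86. ] 63.2
orange [145 160] box [106 123  76  74] centre [ 0.4741 -0.0094] size [55.7 56.5] 12.4
```

```bash
python3 -m inch '[[[0,0,0,40,-0.9,0.3,-1],[0,0,0,90,-0.9,0.3,-1],[0,0,0,108,-0.9,0.3,-1],[0,0,0,114,-0.9,0.3,-1],[0,0,0,116,-0.9,0.3,-1],[0,0,0,117.5,-0.9,0.3,-1],[0,0,0,118,-0.9,0.3,-1],[0,0,0,118,-0.9,0.3,-1]]]' | head -c 600;  python3 - <<'E'
from h import *
where()
E
```

```text
t: 17.25
tcp_pos: [0.5359, 0.0873, 0.0329]
tcp_rot: [0.7, 0.109, 0.698, -0.105]
ft_force: [-0.4, 0.9, 0.9]
gripper_width: 0.0332
t 17.25 tcp [0.5359 0.0873 0.0329] jaw 72.5 xaxis [ 0.003  0.005 -1.   ] F [-0.4  0.9  0.9] w 0.0332 q6 -2.33
```

```bash
python3 -m inch '[[[0,0,0,0.2,0,0,0.1],[0,0,0,0.2,0,0,0.2],[0,0,0,0.2,0,0,0.2],[0,0,0,-30,0,0,0.2],[0,0,0,-70,0,0,0.2],[0,0,0,-115,0,0,0.2],[0,0,0,-115,0,0,0.2],[0,0,0,-115,0,0,0.2]]]' | head -c 600;  python3 - <<'E'
from h import *
where();print(go(.4306,.2344,.15,110))
E
```

```text
t: 18.25
tcp_pos: [0.535, 0.0866, 0.1476]
tcp_rot: [0.699, 0.109, 0.698, -0.106]
ft_force: [0.1, -1.3, -0.4]
gripper_width: 0.0515
t 18.25 tcp [0.535  0.0866 0.1476] jaw 72.5 xaxis [ 0.002  0.005 -1.   ] F [ 0.1 -1.3 -0.4] w 0.0515 q6 -2.33
[-37.5, 0.1, -0.3, -1.9, 109.6, -144.0]
```

```bash
python3 -m inch '[[[-10,0,0,-2,35,-45,0.6],[-20,0,0,-2,70,-90,0.6],[-30,0,0,-2,100,-130,0.6],[-37.5,0,0,-2,109.6,-144,0.6],[-37.5,0,0,-2,109.6,-144,0.6],[-37.5,0,0,-2,109.6,-144,0.6],[-37.5,0,0,-2,109.6,-144,0.6]]]' | head -c 600;  python3 - <<'E'
from h import *
x=look('w14','orange',(.4306,.2344))
print(go(x[0],x[1],.024,np.degrees(x[2])%60+90))
E
```

```text
t: 19.12
tcp_pos: [0.4309, 0.2336, 0.1496]
tcp_rot: [0.697, -0.121, 0.696, 0.123]
ft_force: [-0.8, -0.0, 0.5]
gripper_width: 0.0682
t 19.12 tcp [0.4309 0.2336 0.1496] jaw 109.9 xaxis [ 0.001  0.004 -1.   ] F [-0.8 -0.   0.5] w 0.0682 q6 -2.05
px [253 195] fit [0.4304 0.2339] yaw 21.2 err 0.034 n 1586
[-1.3, 0.2, -0.2, 125.7, -0.0, -0.8]
```

View pics/w14.png

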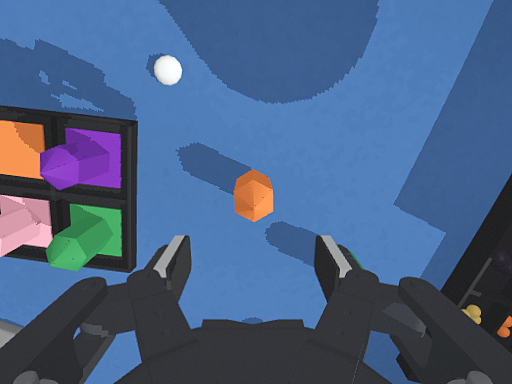

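```bash
python3 -m inch '[[[0,0,0,40,0,-0.8,0.5],[0,0,0,90,0,-0.8,0.5],[0,0,0,115,0,-0.8,0.5],[0,0,0,125.5,0,-0.8,0.5],[0,0,0,125.5,0,-0.8,0.5],[0,0,0,125.5,0,-0.8,-1],[0,0,0,125.5,0,-0.8,-1],[0,0,0,125.5,0,-0.8,-1],[0,0,0,125.5,0,-0.8,-1]]]' | head -c 600;  python3 - <<'E'
from h import *
where();print(go(.475,-.0095,.15,109.9))
E
```

```text
t: 20.3
tcp_pos: [0.4311, 0.2346, 0.0256]
tcp_rot: [0.698, -0.12, 0.695, 0.124]
ft_force: [0.2, -0.2, 6.9]
gripper_width: 0.0336
t 20.3 tcp [0.4311 0.2346 0.0256] jaw 109.9 xaxis [ 0.004  0.006 -1.   ] F [ 0.2 -0.2  6.9] w 0.0336 q6 -2.05
[0.0, 0.3, -0.3, -125.8, -243.9, -41.3]
```

```bash
python3 -m inch '[[[0,0,0,-30,0,0,-1],[0,0,0,-80,0,0,-1],[0,0,0,-126,0,0,-1],[0,0,0,-126,-60,-10,-1],[0,0,0,-126,-120,-20,-1],[0,0,0,-126,-180,-30,-1],[0,0,0,-126,-244,-41.3,-1],[0,0,0,-126,-244,-41.3,-1],[0,0,0,-126,-244,-41.3,-1],[0,0,0,-126,-244,-41.3,-1]]]' | head -c 600;  python3 - <<'E'
from h import *
d=held('w15','orange',.0256);print(go(.474-d[0],-.0094-d[1],.0335,109.9))
E
```

```text
t: 21.55
tcp_pos: [0.4748, -0.0085, 0.1502]
tcp_rot: [0.698, -0.121, 0.695, 0.125]
ft_force: [1.0, 0.1, -0.9]
gripper_width: 0.0336
t 21.55 tcp [ 0.4748 -0.0085  0.1502] jaw 110.0 xaxis [ 0.004  0.006 -1.   ] F [ 1.   0.1 -0.9] w 0.0336 q6 -1.54
px [254 263] fit [ 0.474  -0.0095] yaw 20.9 err 0.098 n 9610
offset world mm [-0.8 -1.   0. ] tool [-0.  -0.7 -1.1]
[0.2, 0.3, -0.3, 116.7, -0.6, -0.7]
```

```bash
python3 -m inch '[[[0,0.3,-0.3,40,-0.4,-0.8,-1],[0,0.3,-0.3,90,-0.4,-0.8,-1],[0,0.3,-0.3,108,-0.4,-0.8,-1],[0,0.3,-0.3,114,-0.4,-0.8,-1],[0,0.3,-0.3,116,-0.4,-0.8,-1],[0,0.3,-0.3,117.5,-0.4,-0.8,-1],[0,0.3,-0.3,118,-0.4,-0.8,-1],[0,0.3,-0.3,118,-0.4,-0.8,-1]]]' | head -c 600;  python3 - <<'E'
from h import *
where()
E
```

```text
t: 22.6
tcp_pos: [0.475, -0.0082, 0.0327]
tcp_rot: [0.697, -0.123, 0.696, 0.123]
ft_force: [-0.1, 0.1, -1.6]
gripper_width: 0.0332
t 22.6 tcp [ 0.475  -0.0082  0.0327] jaw 110.1 xaxis [ 0.002 -0.    -1.   ] F [-0.1  0.1 -1.6] w 0.0332 q6 -1.55
```

```bash
python3 -m inch '[[[0,0,0,0.4,0,0,-1],[0,0,0,0.4,0,0,0.1],[0,0,0,0.4,0,0,0.2],[0,0,0,0.4,0,0,0.2],[0,0,0,-30,0,0,0.2],[0,0,0,-70,0,0,0.2],[0,0,0,-120,0,0,0.2],[0,0,0,-170,-40,0,0.2],[0,0,0,-200,-100,0,0.2],[0,0,0,-200,-150,0,0.2]]]' | head -c 600; python3 -m inch '[[[0,0,0,0,-60,0,0.2],[0,0,0,0,-120,0,0.2],[0,0,0,0,-180,0,0.2],[0,0,0,0,-200,0,0.2],[0,0,0,0,-200,0,0.2],[0,0,0,0,-200,0,0.2]]]' | head -c 100; python3 - <<'E'
from h import *
where()
T=viewer.capture('top');S=viewer.capture('side');cv2.imwrite('pics/topE.png',T);cv2.imwrite('pics/sideE.png',S)
a=cv2.resize(T[130:280,60:430],(740,300));b=cv2.resize(S[100:340,140:376],(305*1,300));b=cv2.resize(S[100:250,130:380],(500,300))
o=np.zeros((600,740,3),np.uint8);o[:300]=a;o[300:,:500]=b;cv2.imwrite('pics/E.png',o)
# crystal axes vs liners, same camera: tip pixel region via saturation edges inside liner left to view
for n in('top','side'):
    c=viewer.get_calibration(n)
    d=(0.001,-.001) if n=='top' else (-.001,.002)
    for k,p in dict(purple=(.456,.069),pink=(.552,.0083),green=(.5346,.0865),orange=(.474,-.0094)).items():
        print(n,k,'expected tip',proj(c,[[p[0]+d[0],p[1]+d[1],.081]]).round(1))
E
```

```text
t: 23.85
tcp_pos: [0.5279, -0.1505, 0.2362]
tcp_rot: [0.699, -0.124, 0.693, 0.123]
ft_force: [0.5, 0.5, -0.4]
gripper_width: 0.0513
t: 24.6
tcp_pos: [0.5964, -0.3376, 0.2367]
tcp_rot: [0.699, -0.124, 0.693, 0.123]
ft_force: [-0.5, 0t 24.6 tcp [ 0.5964 -0.3376  0.2367] jaw 110.2 xaxis [ 0.008  0.    -1.   ] F [-0.5  0.5 -0.8] w 0.0516 q6 -0.94
top purple expected tip [[227.7 219.5]]
top pink expected tip [[255.9 175.2]]
top green expected tip [[219.9 183.3]]
top orange expected tip [[264.2 211. ]]
side purple expected tip [[280.  198.9]]
side pink expected tip [[248.7 173.1]]
side green expected tip [[243.  195.4]]
side orange expected tip [[283.3 176.1]]
```

View pics/E.png

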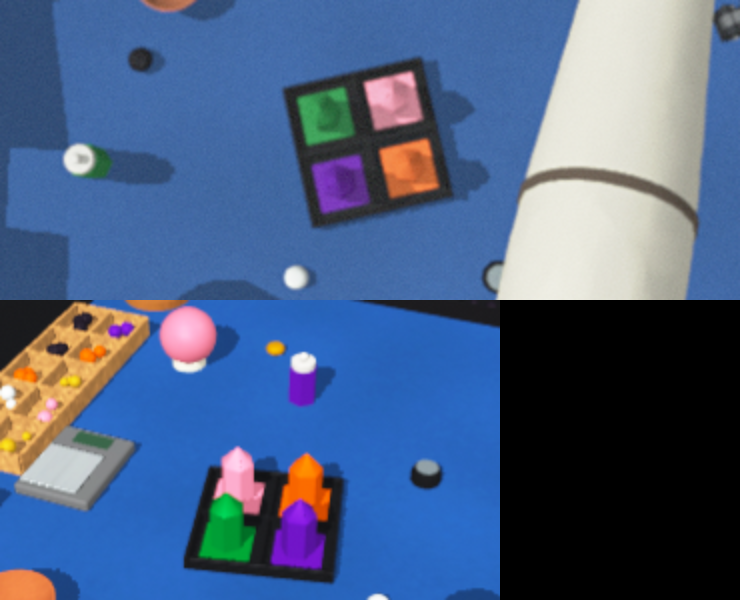

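```bash
python3 -c "
from plant import bot
print(bot.hand_in())"
```

```text
the job is handed in; nothing more can be done
None
```

The purple, pink, green and orange pointed crystals now stand upright, each in the middle of the liner of its own colour. I placed them in that order, lowering each until its base was at or within about 1 mm of the liner, then releasing. The job was handed in at about 25 s of robot time, with the arm clear of everything.

- **Last checks:** In the final side view all four tips were within about 2 px of where centred, upright crystals should appear. The top view shows each crystal on its own liner. In each check just before placing, the crystal's offset in the gripper was about 1 to 1.5 mm, and I corrected for it.
- **Capped crystals:** Neither was touched. The final pictures show both standing; I saw the green one in the top view and the purple one only in the side view, as the arm hid it from above.
- **Disagreements:** The fixed top and side cameras differed by about 2–3 mm, so I used the wrist camera for the final positions. The wrist-camera fits after release of the purple and pink crystals matched poorly, because crystal and liner are the same colour. I relied on the overhead and side pictures there instead.
- **Forces:** The readings after each move stayed below about 8 N.

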